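Test the filler applicators and reject the blocked one

TASK

Before the filler applicators are refilled, push each one's plunger down gently while it stands in the wooden rack. A plunger that runs freely goes fully home onto its rubber ring and its applicator stays in the rack; if one stiffens well before home, stop at once without forcing it, then take that applicator by its barrel and lower it nozzle down into the low steel pot, letting go only when it is down inside. Leave everything else on the bench where it is.

Things in the scene. Friction and masses are not known exactly. Their poses are not given: they have to be found in the camera images.
- applicator_1: One of three look-alike piston applicators, loose, 0.1 to 0.17 kg, upright in the rack; any may be blocked, it can only be felt. Origin: centre of its lower end, z up its axis. Black nozzle end, 18 widening to 27 mm diameter, up to 40 mm; then a bare aluminium barrel, 34 mm diameter, from 40 to 90 mm (grip here), resting on the rack top.
- plunger_1: Plunger of applicator_1: black disc, 26 mm wide, 5 thick; origin: centre of its top. Slides down, stays where left. Height over applicator origin: 116 to 122 mm at start, 98.5 home on the rubber ring. Free: 4 N all the way; the ring then gives 5.5 N + 2.5 N/mm for 3 mm, then is hard. Blocked: 4 N until 12 mm short of home, then 5.5 N + 2.5 N/mm. Keep under 15 N; 17 N damages it.
- applicator_2: One of three look-alike piston applicators, loose, 0.1 to 0.17 kg, upright in the rack; any may be blocked, it can only be felt. Origin: centre of its lower end, z up its axis. Black nozzle end, 18 widening to 27 mm diameter, up to 40 mm; then a bare aluminium barrel, 34 mm diameter, from 40 to 90 mm (grip here), resting on the rack top.
- plunger_2: Plunger of applicator_2: black disc, 26 mm wide, 5 thick; origin: centre of its top. Slides down, stays where left. Height over applicator origin: 116 to 122 mm at start, 98.5 home on the rubber ring. Free: 4 N all the way; the ring then gives 5.5 N + 2.5 N/mm for 3 mm, then is hard. Blocked: 4 N until 12 mm short of home, then 5.5 N + 2.5 N/mm. Keep under 15 N; 17 N damages it.
- applicator_3: One of three look-alike piston applicators, loose, 0.1 to 0.17 kg, upright in the rack; any may be blocked, it can only be felt. Origin: centre of its lower end, z up its axis. Black nozzle end, 18 widening to 27 mm diameter, up to 40 mm; then a bare aluminium barrel, 34 mm diameter, from 40 to 90 mm (grip here), resting on the rack top.
- plunger_3: Plunger of applicator_3: black disc, 26 mm wide, 5 thick; origin: centre of its top. Slides down, stays where left. Height over applicator origin: 116 to 122 mm at start, 98.5 home on the rubber ring. Free: 4 N all the way; the ring then gives 5.5 N + 2.5 N/mm for 3 mm, then is hard. Blocked: 4 N until 12 mm short of home, then 5.5 N + 2.5 N/mm. Keep under 15 N; 17 N damages it.
- rack: Fixed pale wooden block, 76 x 270 x 50 mm (its x, y, z), three through wells of 31 mm in a row at y = -85, 0 and +85 mm. Origin: centre of its underside, on the bench. A seated applicator's origin is 10 mm above it.
- pot: Reject pot: low open round steel pot, fixed to the bench, 58 mm outside, 52 mm inside, 50 mm high, inner floor 4 mm up, on a 76 mm base disc 2 mm thick. Origin: centre of its underside. A blocked applicator is stood in it nozzle down, and may lean on the rim.
- jar: Jar with black cap, 54 mm diameter, 60 mm high, a bystander to be left alone. Origin: on its underside or its middle.
- small_jar: Small jar with black cap, 38 mm diameter, 45 mm high, a bystander to be left alone. Origin: on its underside or its middle.
- jar_lid: Loose brass jar lid, 38 mm diameter, 11 mm high, a bystander to be left alone. Origin: on its underside or its middle.
- brush: Paint brush lying along its x, a bystander to be left alone. Origin: on its underside or its middle.
- spatula: Spatula lying along its x, a bystander to be left alone. Origin: on its underside or its middle.
- sanding_block: Cork sanding block 70 x 40 x 30 mm, a bystander to be left alone. Origin: on its underside or its middle.
- brush_cup: White ceramic cup, 72 mm diameter, 95 mm high, a bystander to be left alone. Origin: on its underside or its middle.
Things that resemble listed ones, but are neither listed nor needed, are in the scene too. Leave any pink look-alike of the applicator_2 alone. What is shaped like the applicator_3 but green is not meant.

How it is judged:
By the outcome, as a careful person would: the job done as asked, in the order asked, and still so for the second after the job is handed in, with the robot touching nothing.
It also fails if it takes over 54 s, if anything falls off the work surface, if the arm or the gripper's body presses on something with over 40 N, if the wrist force passes 120 N, or if a joint passes its speed limit or range.

ROBOT

A 6-joint arm with a two-finger parallel gripper is mounted at the origin on the work surface. World frame = base frame: x ahead of the robot, y to its left, z up, the work surface at z = 0. Lengths are in mm, angles in rad, forces in N, time in s.
With the tool pointing down it reaches from about 375 to 925 mm from the base axis. Payload 5.7 kg.
Tool frame: the origin (TCP) lies at the very end of the fingers, on their centre line; the grasp point (between the pads) lies 19 mm behind it; y points along the fingers, x is the direction in which the jaws open and shut, and the axes are right-handed (so a half turn about y gives the same grasp; the last joint's range is limited). The gripper opens to 88 mm and grips with 3 to 60 N. Pads are 20 mm wide; open, the fingers measure 115 mm over their backs; the gripper's body (75 mm by 178 mm) begins 61 mm behind the grasp point.
Start: joints at [1.12, 0.359, 1.51, -0, 1.272, -0.115], TCP at [197.706, 566.458, 222.623] pointing down, gripper open.
Joint ranges: [-2.97, 2.97], [-1.01, 2.36], [0.21, 2.38], [-0.96, 4.11], [0.2, 2.71], [-2.98, 2.98]. Speed limits (rad/s): [2.39, 2.39, 3.14, 3.14, 3.14, 3.14].

INTERFACE

Orientations are given as a rotation vector (axis times angle).
In Python, from workcell import bot, viewer, ticket gives the robot as it stands. The module is installed in compiled form; this text tells all that it offers.
- The arm moves only by the shell command python3 -m handwheel 'ROWS' [FORCE]. ROWS is a JSON object of lists of equal length, an entry for each row: "hand": the opening, from 0 (shut) to 1 (fully open); "slide": the shift along the tool's x, y, z in cm, a list of three; "delta_rot": the turn, a rotation vector about the tool's x, y, z in rad, a list of three. A call has 1 to 8 rows; each row is the pose to reach, as a shift and turn from the pose measured when the call began, along the tool's axes at that moment; what a row does not reach only later rows make up. A row lasts 1/12 s, in which the tool goes at most 41.7 mm and 7.16 degrees, less where a joint would pass 70% of its speed; a pose out of reach is approached as far as the arm can. A call with a gripper value outside its range is refused whole. The fingers move at their own pace and stop on an object; FORCE is the grip in N (left out, the last holds). Time passes only in rows, so rows that repeat a pose let the fingers close. It gives the time, the measured TCP pose, the force and the opening at its end, in the units of the state.
- bot.observe(): the state, without advancing time (a new reading comes with each control period).
- viewer.read_camera(name): name is "scene" or "top"; returns the picture (400x640x3 uint8, red, green, blue); there is no depth.
- viewer.get_calibration(name): a dict with "fx", "fy", "cx", "cy" (pixels), "dist" ([k1, k2, p1, p2, k3] as OpenCV has them; the pictures are not rectified), "extrinsics" (4x4, takes a point from world to camera coordinates). Camera axes: x right, y up, looking along -z (the intrinsics and any distortion apply to the point x, -y, -z); pixel columns grow to the right and rows downward; lengths in mm; the calibration is good to about 2 mm. A picture is of the moment at which its call begins. get_calibration takes no time and is no camera call.
- ticket.hand_in(): hands the job in, once; it reports no verdict.
Trained networks look in the newest picture that a camera, given by its name, has taken for a name from the list of things; names that differ only in an ending like _2 or _b are one class to them, and where a whole thing is asked for, a point or a joint stands for the part that bears it (a point fixed in the world has none). Each returns a list of dicts, best first, with "p" (0 to 1); they miss things now and then, are a little off and sometimes report something else, mostly with a low value. They report only what shows in the picture. A call takes as long as a camera call. They do not tell look-alikes from the thing itself.
- viewer.recognise(camera, thing): "rect" ([left, top, right, bottom] in pixels, round what is visible of it).
The state is a dict: "clock": time; "joints": joint angles; "qd": joint speeds; "joint_efforts": joint torques, N m; "ee_pos": TCP position; "tool_rot": TCP orientation; "contact_force": force on the tool from outside, world axes, zero at the start; "torque": the same for the moment, N m; "grip_width": finger opening in mm.
Only numpy, scipy, OpenCV 4.12 (cv2) and the standard library are available. Lean on these libraries where they do the work, as an engineer would, in place of code of your own. Each camera call takes 0.05 s, during which the arm holds its last target. There are 200 camera calls.

## Working session

There is one attempt and no reset: what is moved stays moved. The work goes in short steps, Python scripts to look and compute and a shell command to move; the robot and the scene stay as the last step left them, time stands still between calls to the robot, and variables do not carry over. Pictures are saved under pics/ and viewed, about 8 in all and at most 12, crops included, and the job is handed in when it is done.

```bash
mkdir -p pics
python3 - <<'E'
from workcell import bot, viewer
import cv2
s=bot.observe()
for k,v in s.items(): print(k,v)
for c in("scene","top"):
    im=viewer.read_camera(c); cv2.imwrite(f"pics/{c}0.png",im[:,:,::-1])
    k=viewer.get_calibration(c); print(c,k)
    for t in("applicator_1","plunger_1","rack","pot"):
        print(t,[([round(x) for x in d["rect"]],round(d["p"],2)) for d in viewer.recognise(c,t)][:6])
E
```

```text
clock 0.0
joints [ 1.11991238e+00  3.59491937e-01  1.51141908e+00 -3.60065920e-05
  1.27250519e+00 -1.15129156e-01]
qd [ 0.00063669  0.00043579 -0.00044855 -0.00076246 -0.00017263 -0.00111168]
joint_efforts [ 1.17226275e-03 -5.15365255e+01 -2.70730412e+01  6.74950099e-02
  3.49274289e-02 -1.61819121e-04]
ee_pos [197.42293109 565.85979701 221.82246385]
tool_rot [-1.35046543 -0.95723153  0.95984988]
contact_force [-0.30037347  0.01939886  0.27251525]
torque [-0.01223317 -0.0140113  -0.0339869 ]
grip_width 87.80714126774605
scene {'fx': 447.717118129032, 'fy': 447.717118129032, 'cx': 322.77049317601654, 'cy': 198.28870024183564, 'dist': array([0.00962721, 0.        , 0.        , 0.        , 0.        ]), 'extrinsics': array([[-6.98391312e-01,  7.15712920e-01, -2.14274933e-03,
         3.49481575e+02],
       [-5.07703774e-01, -4.93301748e-01,  7.06321643e-01,
         2.31286754e+02],
       [ 5.04466503e-01,  4.94376781e-01,  7.07887806e-01,
        -1.61940060e+03],
       [ 0.00000000e+00,  0.00000000e+00,  0.00000000e+00,
         1.00000000e+00]])}
applicator_1 [([294, 206, 308, 24
[... 566 characters left out ...]
e-01, -1.56586537e-02,
         3.74805543e+01],
       [ 9.97862086e-01, -1.45934744e-02,  6.37046869e-02,
        -5.56576148e+02],
       [-6.39194791e-02, -1.47573964e-02,  9.97845940e-01,
        -1.20726521e+03],
       [ 0.00000000e+00,  0.00000000e+00,  0.00000000e+00,
         1.00000000e+00]])}
applicator_1 [([212, 207, 231, 222], 0.79), ([302, 199, 315, 214], 0.75), ([294, 152, 314, 170], 0.74), ([339, 209, 352, 225], 0.7), ([264, 197, 284, 208], 0.61)]
plunger_1 [([213, 210, 221, 218], 0.67), ([338, 209, 351, 222], 0.59), ([305, 203, 310, 210], 0.49), ([405, 221, 437, 252], 0.24)]
rack [([247, 185, 369, 236], 0.86)]
pot [([406, 218, 439, 250], 0.81), ([338, 210, 353, 222], 0.69)]
```

View pics/scene0.png

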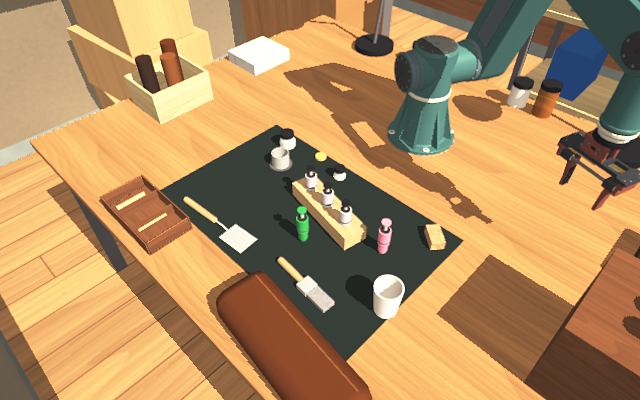

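View pics/top0.png

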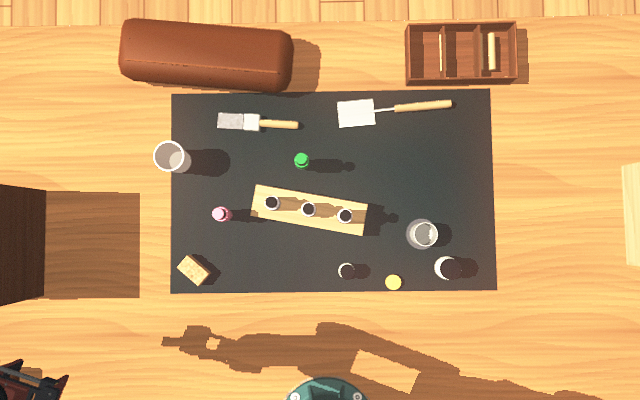

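The scene picture shows three aluminium applicators in the rack at about (311,178), (327,195) and (345,213). The pot is at (280,158), with the green look-alike at (303,225) and the pink one at (384,236), both outside the rack. In the top picture the rack applicators are at (271,202), (308,209) and (345,215), and the pot is at (422,234). I'll enlarge these areas to confirm and to localise them.

```bash
cat > h.py <<'E'
import numpy as np, cv2
from scipy.spatial.transform import Rotation as R
from workcell import bot, viewer
F=np.diag([1.,-1,-1])
def cam(c):
    k=viewer.get_calibration(c); E=F@np.array(k["extrinsics"])[:3]
    return np.array([[k["fx"],0,k["cx"]],[0,k["fy"],k["cy"]],[0,0,1]]),np.array(k["dist"]),E
def proj(c,P):
    K,d,E=cam(c); return cv2.projectPoints(np.atleast_2d(P).astype(float),cv2.Rodrigues(E[:,:3])[0],E[:,3],K,d)[0][:,0]
def back(c,uv,z):
    K,d,E=cam(c); n=np.append(cv2.undistortPoints(np.array([[uv]],float),K,d)[0,0],1)
    o=-E[:,:3].T@E[:,3]; r=E[:,:3].T@n; return o+r*(z-o[2])/r[2]
E
python3 - <<'E'
import cv2,numpy as np
def crop(f,x,y,w,h,s):
    im=cv2.imread(f)[y:y+h,x:x+w]; im=cv2.resize(im,None,fx=s,fy=s,interpolation=cv2.INTER_CUBIC)
    for i in range(0,w,10):
        if (x+i)%10==0: cv2.line(im,(i*s,0),(i*s,6 if (x+i)%50 else 14),(0,0,255),1)
    for j in range(0,h,10): cv2.line(im,(0,j*s),(6 if (y+j)%50 else 14,j*s),(0,0,255),1)
    return im
a=crop("pics/top0.png",240,180,200,70,4)
b=crop("pics/scene0.png",260,140,120,85,4)
o=np.zeros((280+340,800,3),np.uint8); o[:280]=a; o[280:,:480]=b
cv2.imwrite("pics/c1.png",o[:600])
E
```

```text
(no output)
```

View pics/c1.png

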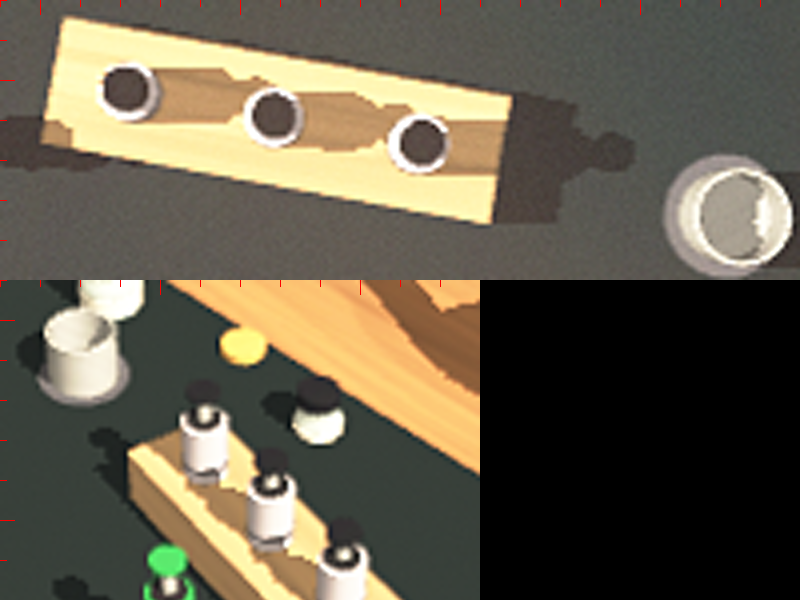

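The crop confirms three bare-aluminium applicators in the rack, with top-view discs at (272,202), (308.5,209) and (345.5,215.5). The pot rim is centred at (426,234). Neither the green nor the pink look-alike is in the rack. Next I'll compute positions from these pixels.

Run:
```python
from h import *
np.set_printoptions(precision=1,suppress=True)
C=np.array([back("top",p,50)[:2] for p in[(256,184.25),(368,203.5),(363,235.75),(250.25,215.75)]])
c=C.mean(0); print("rack corners",C.tolist(),"c",c)
ax=(C[0]+C[3]-C[1]-C[2]); L=np.hypot(*ax)/2; ax/=np.hypot(*ax); print("len",L,"yaw of rack y axis from world y",np.degrees(np.arctan2(-ax[0],ax[1])),"axis",ax)
for k in(85,0,-85): print("well",c+k*ax)
T=[(272,201.75),(308.5,209),(345.5,215.5)];S=[(346.25,202),(328.25,184.5),(310.75,167)]
def P(n):
    K,d,E=cam(n); return E,K,d
for t,s in zip(T,S):
    u=[cv2.undistortPoints(np.array([[p]],float),*cam(n)[:2])[0,0] for n,p in(("top",t),("scene",s))]
    X=cv2.triangulatePoints(cam("top")[2],cam("scene")[2],u[0],u[1])[:,0]; print("disc",X[:3]/X[3],"at z128",back("top",t,128),back("scene",s,128))
print("pot rim",back("top",(426.25,234.25),50),"base",back("top",(421.3,233.9),2),"scene rim",back("scene",(280,155.5),50))
M=R.from_rotvec(bot.observe()["tool_rot"]).as_matrix(); print("tool axes world (cols)",M.tolist())
for n in("jar","small_jar","jar_lid"):
    print(n,[(np.round(d["rect"]),round(d["p"],2)) for d in viewer.recognise("top",n)][:2])
```

```text
rack corners [[583.5949471701642, 160.4424644080561], [533.6239007005062, -106.26897275894305], [457.29432030516523, -92.82591592318211], [508.41704866467353, 174.66241736342792]] c [520.7  34. ]
len 271.8406454441181 yaw of rack y axis from world y -10.716121089577223 axis [0.2 1. ]
well [536.5 117.5]
well [520.7  34. ]
well [504.9 -49.5]
disc [535.  117.8 125.3] at z128 [537.  115.2 128. ] [534.8 121.8 128. ]
disc [518.2  35.8 124.7] at z128 [519.7  34.  128. ] [519.1  40.  128. ]
disc [503.2 -47.2 129.7] at z128 [504.  -48.1 128. ] [501.1 -47.7 128. ]
pot rim [ 458.9 -242.    50. ] base [ 459.2 -240.1    2. ] scene rim [ 469.2 -225.    50. ]
tool axes world (cols) [[0.3295379644902935, -8.909373339421878e-05, -0.9441423208509937], [0.9441422999562843, -0.0001994818159315459, 0.3295379760213726], [-0.00021769899324008968, -0.9999999761346556, 1.8380330783607235e-05]]
jar [(array([433., 258., 462., 281.]), 0.62)]
small_jar [(array([337., 263., 355., 277.]), 0.69)]
jar_lid [(array([265., 198., 282., 210.]), 0.73), (array([178., 254., 208., 285.]), 0.7)]
```

Wells lie at about A (536,117), B (520,34) and C (504,-49), and the pot is at about (459,-241). I'll shut the gripper and move above A.

```bash
cat > go.py <<'E'
import sys
from h import *
s=bot.observe(); M=R.from_rotvec(s["tool_rot"]).as_matrix(); p=s["ee_pos"]
print("t",round(s["clock"],2),"p",np.round(p,1),"F",np.round(s["contact_force"],1),"w",round(s["grip_width"],1),"down",np.round(M[:,1],3),"x",np.round(M[:,0],3))
a=[float(v) for v in sys.argv[1:]]
for i in range(0,len(a),3): print(a[i:i+3],"slide cm",np.round(M.T@(np.array(a[i:i+3])-p)/10,2))
E
python3 go.py 536 117 180 536 117 140
python3 - <<'E'
from h import *
print(back("scene",(280,152.5),50), "jar",back("top",(448,267),60))
for P in((459,-241,50),(460,-235,50)): print(proj("top",P),proj("scene",P))
E
```

```text
t 0.65 p [197.7 566.5 222.6] F [ 0.   1.5 -0.5] w 87.7 down [ 0. -0. -1.] x [ 0.329  0.944 -0.   ]
[536.0, 117.0, 180.0] slide cm [-31.29   4.27 -46.75]
[536.0, 117.0, 140.0] slide cm [-31.29   8.27 -46.75]
[ 458.90831605 -236.43788486   50.        ] jar [ 382.47004451 -287.94821936   60.        ]
[[425.8242841  234.23257973]] [[279.05085866 151.89777887]]
[[423.25819565 233.83982658]] [[280.04466404 152.84613616]]
```

```bash
python3 -m handwheel '{"hand":[0,0,0,0,0,0,0,0],"slide":[[-31.29,4.27,-46.75],[-31.29,4.27,-46.75],[-31.29,4.27,-46.75],[-31.29,4.27,-46.75],[-31.29,4.27,-46.75],[-31.29,4.27,-46.75],[-31.29,4.27,-46.75],[-31.29,4.27,-46.75]],"delta_rot":[[0,0,0],[0,0,0],[0,0,0],[0,0,0],[0,0,0],[0,0,0],[0,0,0],[0,0,0]]}' 20; python3 go.py 536 117 160
```

```text
clock: 1.32
ee_pos: [398.5, 299.2, 197.6]
tool_rot: [-1.35, -0.959, 0.958]
contact_force: [-0.1, -0.0, 0.7]
grip_width: 37.9
t 1.32 p [398.5 299.2 197.6] F [-0.1 -0.   0.7] w 37.9 down [ 0.001  0.    -1.   ] x [0.329 0.944 0.001]
[536.0, 117.0, 160.0] slide cm [-12.68   3.76 -18.98]
```

```bash
python3 -m handwheel '{"hand":[0,0,0,0,0,0,0,0],"slide":[[-12.68,3.76,-18.98],[-12.68,3.76,-18.98],[-12.68,3.76,-18.98],[-12.68,3.76,-18.98],[-12.68,3.76,-18.98],[-12.68,3.76,-18.98],[-12.68,3.76,-18.98],[-12.68,3.76,-18.98]],"delta_rot":[[0,0,0],[0,0,0],[0,0,0],[0,0,0],[0,0,0],[0,0,0],[0,0,0],[0,0,0]]}'; python3 go.py 536 117 134 536 117 130
python3 - <<'E'
from h import *
for c in("top","scene"): cv2.imwrite(f"pics/{c}1.png",viewer.read_camera(c)[:,:,::-1])
a=cv2.resize(cv2.imread("pics/top1.png")[150:250,220:380],None,fx=4,fy=4,interpolation=2)[:290]
b=cv2.resize(cv2.imread("pics/scene1.png")[120:250,270:430],None,fx=4,fy=4,interpolation=2)[150:460]
cv2.imwrite("pics/c2.png",np.vstack([a,b]))
E
```

```text
clock: 1.98
ee_pos: [536.5, 115.9, 159.7]
tool_rot: [-1.35, -0.957, 0.956]
contact_force: [-0.4, 0.5, -0.4]
grip_width: 0.2
t 1.98 p [536.5 115.9 159.7] F [-0.4  0.5 -0.4] w 0.2 down [ 0.     0.001 -1.   ] x [0.332 0.943 0.001]
[536.0, 117.0, 134.0] slide cm [0.08 2.57 0.09]
[536.0, 117.0, 130.0] slide cm [0.08 2.97 0.09]
```

View pics/c2.png

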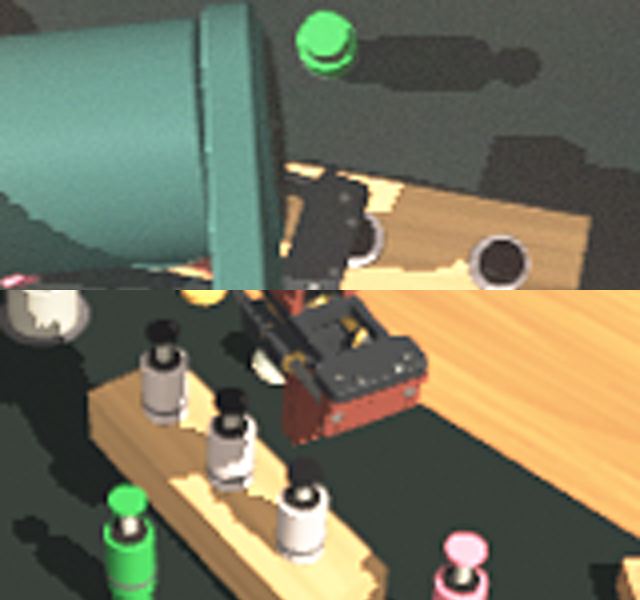

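The tool stands over well A, but the fingertips aren't clear. I'll overlay the projected TCP and axes on the saved picture.

Run:
```python
from h import *
s=bot.observe(); M=R.from_rotvec(s["tool_rot"]).as_matrix(); p=s["ee_pos"]
im=cv2.imread("pics/scene1.png"); x,y,w,h=290,90,120,95; S=6
o=cv2.resize(im[y:y+h,x:x+w],None,fx=S,fy=S,interpolation=2)
pt=lambda P:tuple(int(v) for v in (proj("scene",P)[0]-[x,y]+.5)*S)
for i,c in enumerate([(0,0,255),(0,255,0),(255,0,0)]): cv2.line(o,pt(p),pt(p+M[:,i]*(-50 if i==1 else 30)),c,2)
for X in((536.5,117.5,128),(520.5,34,128),(504.5,-49,128)): cv2.circle(o,pt(X),5,(255,255,0),1)
cv2.imwrite("pics/c3.png",o)
```

```text
(no output)
```

View pics/c3.png

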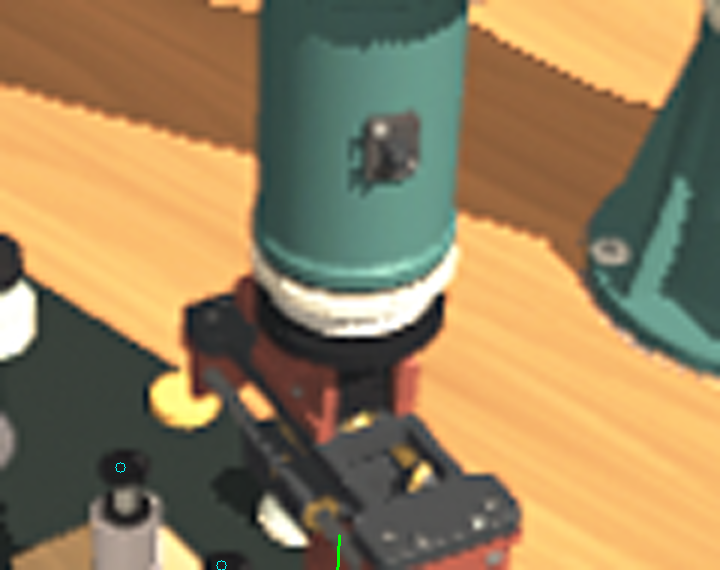

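The end of the gripper body hides the shut fingertips from this camera. The projected well points land on the discs, so the geometry agrees. I'll descend gently onto plunger A, staying above the 120.5 mm block level.

```bash
python3 -m handwheel '{"hand":[0,0,0,0,0,0,0,0],"slide":[[0.05,1.5,0.05],[0.08,2.5,0.09],[0.08,2.75,0.09],[0.08,3.0,0.09],[0.08,3.2,0.09],[0.08,3.4,0.09],[0.08,3.6,0.09],[0.08,3.6,0.09]],"delta_rot":[[0,0,0],[0,0,0],[0,0,0],[0,0,0],[0,0,0],[0,0,0],[0,0,0],[0,0,0]]}'; python3 go.py 536 117 121 536 117 119.5
```

```text
clock: 2.75
ee_pos: [534.8, 118.8, 124.2]
tool_rot: [-1.349, -0.959, 0.958]
contact_force: [-1.0, 0.4, 2.0]
grip_width: 0.5
t 2.75 p [534.8 118.8 124.2] F [-1.   0.4  2. ] w 0.5 down [ 0.     0.001 -1.   ] x [0.329 0.944 0.001]
[536.0, 117.0, 121.0] slide cm [-0.14  0.32 -0.17]
[536.0, 117.0, 119.5] slide cm [-0.14  0.47 -0.17]
```

```bash
python3 -m handwheel '{"hand":[0,0,0,0],"slide":[[0,0.1,0],[0,0.2,0],[0,0.3,0],[0,0.4,0]],"delta_rot":[[0,0,0],[0,0,0],[0,0,0],[0,0,0]]}'; python3 -m handwheel '{"hand":[0],"slide":[[0,0.05,0]],"delta_rot":[[0,0,0]]}'; python3 go.py
```

```text
clock: 3.08
ee_pos: [534.9, 118.9, 120.4]
tool_rot: [-1.349, -0.959, 0.957]
contact_force: [-1.5, 1.4, 7.0]
grip_width: 0.3
clock: 3.17
ee_pos: [535.2, 118.9, 120.1]
tool_rot: [-1.349, -0.96, 0.957]
contact_force: [-1.2, 1.0, 7.5]
grip_width: 0.7
t 3.17 p [535.2 118.9 120.1] F [-1.2  1.   7.5] w 0.7 down [ 0.001  0.001 -1.   ] x [0.33  0.944 0.002]
```

```bash
python3 -m handwheel '{"hand":[0,0],"slide":[[0,0.08,0],[0,0.08,0]],"delta_rot":[[0,0,0],[0,0,0]]}'; python3 go.py 520.5 34.5 140
```

```text
clock: 3.33
ee_pos: [535.2, 118.9, 119.6]
tool_rot: [-1.349, -0.96, 0.957]
contact_force: [-1.1, 1.2, 6.5]
grip_width: 0.4
t 3.33 p [535.2 118.9 119.6] F [-1.1  1.2  6.5] w 0.4 down [ 0.001  0.001 -1.   ] x [0.33  0.944 0.002]
[520.5, 34.5, 140.0] slide cm [-8.45 -2.06 -1.39]
```

```bash
python3 -m handwheel '{"hand":[0,0],"slide":[[0,0.07,0],[0,0.14,0]],"delta_rot":[[0,0,0],[0,0,0]]}';python3 -m handwheel '{"hand":[0],"slide":[[0,0,0]],"delta_rot":[[0,0,0]]}'; python3 go.py 520.5 34.5 140
```

```text
clock: 3.5
ee_pos: [535.4, 119.0, 118.8]
tool_rot: [-1.349, -0.96, 0.956]
contact_force: [-2.7, 0.2, 9.2]
grip_width: 0.5
clock: 3.58
ee_pos: [535.4, 118.9, 118.9]
tool_rot: [-1.349, -0.96, 0.956]
contact_force: [-0.6, 0.4, 1.4]
grip_width: 0.7
t 3.58 p [535.4 118.9 118.9] F [-0.6  0.4  1.4] w 0.7 down [ 0.002  0.002 -1.   ] x [0.33  0.944 0.002]
[520.5, 34.5, 140.0] slide cm [-8.46 -2.12 -1.38]
```

A stiffened from about 120 mm, 7 N rising to 9 N by 118.8, so it is probably blocked. I'll run the same test on B and C for comparison.

```bash
python3 -m handwheel '{"hand":[0,0,0,0,0,0,0],"slide":[[0,-2.1,0],[-2.0,-2.1,-0.4],[-6,-2.1,-1],[-8.46,-2.1,-1.38],[-8.46,-2.1,-1.38],[-8.46,-2.1,-1.38],[-8.46,-2.1,-1.38]],"delta_rot":[[0,0,0],[0,0,0],[0,0,0],[0,0,0],[0,0,0],[0,0,0],[0,0,0]]}'; python3 go.py 520.5 34.5 124
```

```text
clock: 4.17
ee_pos: [520.6, 34.7, 139.6]
tool_rot: [-1.349, -0.96, 0.955]
contact_force: [-0.0, 1.1, -0.4]
grip_width: 0.1
t 4.17 p [520.6  34.7 139.6] F [-0.   1.1 -0.4] w 0.1 down [ 0.002  0.002 -1.   ] x [0.331 0.944 0.002]
[520.5, 34.5, 124.0] slide cm [-0.03  1.56  0.  ]
```

```bash
python3 -m handwheel '{"hand":[0,0,0,0,0,0,0],"slide":[[0,0.6,0],[0,0.9,0],[0,1.1,0],[0,1.3,0],[0,1.45,0],[0,1.6,0],[0,1.7,0]],"delta_rot":[[0,0,0],[0,0,0],[0,0,0],[0,0,0],[0,0,0],[0,0,0],[0,0,0]]}';  python3 -m handwheel '{"hand":[0,0],"slide":[[0,0.1,0],[0,0.2,0]],"delta_rot":[[0,0,0],[0,0,0]]}'; python3 go.py
```

```text
clock: 4.75
ee_pos: [520.7, 35.0, 122.6]
tool_rot: [-1.349, -0.96, 0.955]
contact_force: [-1.1, 0.9, 2.9]
grip_width: 0.7
clock: 4.92
ee_pos: [520.7, 35.1, 120.7]
tool_rot: [-1.349, -0.96, 0.955]
contact_force: [-1.2, 0.6, 3.7]
grip_width: 0.8
t 4.92 p [520.7  35.1 120.7] F [-1.2  0.6  3.7] w 0.8 down [ 0.002  0.002 -1.   ] x [0.331 0.944 0.003]
```

Down another 2 mm in small steps.

```bash
python3 -m handwheel '{"hand":[0],"slide":[[0,0.1,0]],"delta_rot":[[0,0,0]]}';  python3 -m handwheel '{"hand":[0],"slide":[[0,0.1,0]],"delta_rot":[[0,0,0]]}'; python3 go.py
```

```text
clock: 5.0
ee_pos: [520.7, 35.1, 119.7]
tool_rot: [-1.349, -0.96, 0.955]
contact_force: [-0.9, 1.5, 2.6]
grip_width: 0.5
clock: 5.08
ee_pos: [520.8, 35.1, 118.7]
tool_rot: [-1.349, -0.96, 0.955]
contact_force: [-0.0, 0.8, 4.0]
grip_width: 0.7
t 5.08 p [520.8  35.1 118.7] F [-0.   0.8  4. ] w 0.7 down [ 0.002  0.002 -1.   ] x [0.331 0.944 0.003]
```

```bash
python3 -m handwheel '{"hand":[0,0],"slide":[[0,0.1,0],[0,0.2,0]],"delta_rot":[[0,0,0],[0,0,0]]}'; python3 go.py
```

```text
clock: 5.25
ee_pos: [520.7, 35.0, 116.6]
tool_rot: [-1.349, -0.96, 0.955]
contact_force: [-1.4, 0.2, 3.7]
grip_width: 0.4
t 5.25 p [520.7  35.  116.6] F [-1.4  0.2  3.7] w 0.4 down [ 0.002  0.002 -1.   ] x [0.331 0.944 0.003]
```

B runs freely at 4 N past the block level, so it goes down to its ring at 108.5.

```bash
python3 -m handwheel '{"hand":[0,0,0,0],"slide":[[0,0.2,0],[0,0.4,0],[0,0.55,0],[0,0.65,0]],"delta_rot":[[0,0,0],[0,0,0],[0,0,0],[0,0,0]]}'; python3 -m handwheel '{"hand":[0,0],"slide":[[0,0.08,0],[0,0.16,0]],"delta_rot":[[0,0,0],[0,0,0]]}'; python3 -m handwheel '{"hand":[0],"slide":[[0,0.07,0]],"delta_rot":[[0,0,0]]}'; python3 go.py
```

```text
clock: 5.58
ee_pos: [520.6, 35.1, 109.8]
tool_rot: [-1.349, -0.96, 0.955]
contact_force: [-1.1, 0.7, 4.5]
grip_width: 0.8
clock: 5.75
ee_pos: [520.7, 35.2, 108.2]
tool_rot: [-1.349, -0.96, 0.955]
contact_force: [-1.8, 2.1, 6.3]
grip_width: 0.4
clock: 5.83
ee_pos: [520.8, 35.2, 107.6]
tool_rot: [-1.349, -0.96, 0.955]
contact_force: [-2.3, 1.5, 8.3]
grip_width: 0.4
t 5.83 p [520.8  35.2 107.6] F [-2.3  1.5  8.3] w 0.4 down [ 0.002  0.003 -1.   ] x [0.331 0.944 0.003]
```

B is home, with the ring answering at 6.3 then 8.3 N. Moving on to C.

```bash
python3 go.py 504.5 -48.5 140
```

```text
t 5.83 p [520.8  35.2 107.6] F [-2.3  1.5  8.3] w 0.4 down [ 0.002  0.003 -1.   ] x [0.331 0.944 0.003]
[504.5, -48.5, 140.0] slide cm [-8.43 -3.26 -1.23]
```

```bash
python3 -m handwheel '{"hand":[0,0,0,0,0,0,0,0],"slide":[[0,-3.26,0],[0,-3.26,0],[-4,-3.26,-0.6],[-8.43,-3.26,-1.23],[-8.43,-3.26,-1.23],[-8.43,-3.26,-1.23],[-8.43,-3.26,-1.23],[-8.43,-2.8,-1.23]],"delta_rot":[[0,0,0],[0,0,0],[0,0,0],[0,0,0],[0,0,0],[0,0,0],[0,0,0],[0,0,0]]}'; python3 go.py 504.5 -48.5 122.5
```

```text
clock: 6.5
ee_pos: [505.1, -47.9, 135.6]
tool_rot: [-1.35, -0.961, 0.954]
contact_force: [0.4, 0.2, 0.3]
grip_width: 0.6
t 6.5 p [505.1 -47.9 135.6] F [0.4 0.2 0.3] w 0.6 down [ 0.003  0.003 -1.   ] x [0.331 0.944 0.004]
[504.5, -48.5, 122.5] slide cm [-0.08  1.31  0.04]
```

```bash
python3 -m handwheel '{"hand":[0,0,0,0,0,0,0],"slide":[[-0.08,0.3,0.04],[-0.08,0.5,0.04],[-0.08,0.7,0.04],[-0.08,0.9,0.04],[-0.08,1.1,0.04],[-0.08,1.25,0.04],[-0.08,1.35,0.04]],"delta_rot":[[0,0,0],[0,0,0],[0,0,0],[0,0,0],[0,0,0],[0,0,0],[0,0,0]]}';  python3 -m handwheel '{"hand":[0],"slide":[[0,0.12,0]],"delta_rot":[[0,0,0]]}';  python3 -m handwheel '{"hand":[0],"slide":[[0,0.1,0]],"delta_rot":[[0,0,0]]}';  python3 -m handwheel '{"hand":[0],"slide":[[0,0.1,0]],"delta_rot":[[0,0,0]]}'; python3 go.py
```

```text
clock: 7.08
ee_pos: [504.6, -48.2, 122.0]
tool_rot: [-1.35, -0.961, 0.954]
contact_force: [-0.3, 0.9, 4.0]
grip_width: 0.5
clock: 7.17
ee_pos: [504.7, -48.2, 120.8]
tool_rot: [-1.35, -0.962, 0.954]
contact_force: [-0.6, 0.6, 4.1]
grip_width: 0.0
clock: 7.25
ee_pos: [504.7, -48.1, 119.8]
tool_rot: [-1.35, -0.961, 0.954]
contact_force: [-1.1, 0.5, 4.1]
grip_width: 0.2
clock: 7.33
ee_pos: [504.7, -48.1, 118.7]
tool_rot: [-1.35, -0.962, 0.953]
contact_force: [-0.6, 1.1, 4.6]
grip_width: 0.5
t 7.33 p [504.7 -48.1 118.7] F [-0.6  1.1  4.6] w 0.5 down [ 0.004  0.003 -1.   ] x [0.331 0.944 0.004]
```

```bash
python3 -m handwheel '{"hand":[0],"slide":[[0,0.1,0]],"delta_rot":[[0,0,0]]}';  python3 -m handwheel '{"hand":[0],"slide":[[0,0.1,0]],"delta_rot":[[0,0,0]]}'; python3 go.py
```

```text
clock: 7.42
ee_pos: [504.7, -48.1, 117.7]
tool_rot: [-1.35, -0.961, 0.953]
contact_force: [-0.2, 1.0, 3.7]
grip_width: 0.2
clock: 7.5
ee_pos: [504.6, -48.1, 116.6]
tool_rot: [-1.35, -0.961, 0.953]
contact_force: [-0.5, 1.6, 3.4]
grip_width: 0.5
t 7.5 p [504.6 -48.1 116.6] F [-0.5  1.6  3.4] w 0.5 down [ 0.004  0.003 -1.   ] x [0.331 0.944 0.004]
```

C runs freely as well, so I'll push it home.

```bash
python3 -m handwheel '{"hand":[0,0,0,0],"slide":[[0,0.2,0],[0,0.4,0],[0,0.55,0],[0,0.65,0]],"delta_rot":[[0,0,0],[0,0,0],[0,0,0],[0,0,0]]}'; python3 -m handwheel '{"hand":[0,0],"slide":[[0,0.08,0],[0,0.16,0]],"delta_rot":[[0,0,0],[0,0,0]]}'; python3 -m handwheel '{"hand":[0],"slide":[[0,0.07,0]],"delta_rot":[[0,0,0]]}'; python3 go.py 536 117.5 145
```

```text
clock: 7.83
ee_pos: [504.6, -48.0, 109.8]
tool_rot: [-1.349, -0.961, 0.953]
contact_force: [-1.1, 1.6, 4.0]
grip_width: 0.3
clock: 8.0
ee_pos: [504.6, -48.0, 108.2]
tool_rot: [-1.349, -0.961, 0.953]
contact_force: [-0.9, 1.7, 6.1]
grip_width: 0.4
clock: 8.08
ee_pos: [504.7, -47.9, 107.6]
tool_rot: [-1.349, -0.961, 0.953]
contact_force: [-1.4, 1.7, 8.5]
grip_width: 0.4
t 8.08 p [504.7 -47.9 107.6] F [-1.4  1.7  8.5] w 0.4 down [ 0.004  0.003 -1.   ] x [0.331 0.944 0.005]
[536.0, 117.5, 145.0] slide cm [16.66 -3.67  2.52]
```

C is home too, so A is the only blocked one. I'll open to about 60 mm over A, then descend to grip the barrel at z≈80.

```bash
python3 -m handwheel '{"hand":[0,0,0.7,0.7,0.7,0.7,0.7,0.7],"slide":[[0,-3.8,0],[0,-3.8,0],[4,-3.8,0.6],[8,-3.8,1.2],[12,-3.8,1.8],[16.66,-3.8,2.52],[16.66,-3.8,2.52],[16.66,-3.8,2.52]],"delta_rot":[[0,0,0],[0,0,0],[0,0,0],[0,0,0],[0,0,0],[0,0,0],[0,0,0],[0,0,0]]}' 20; python3 -m handwheel '{"hand":[0.7,0.7],"slide":[[0,0,0],[0,0,0]],"delta_rot":[[0,0,0],[0,0,0]]}'; python3 go.py 536 117.5 60
```

```text
clock: 8.75
ee_pos: [536.4, 119.6, 146.0]
tool_rot: [-1.348, -0.965, 0.956]
contact_force: [0.5, 0.0, -0.5]
grip_width: 37.1
clock: 8.92
ee_pos: [536.1, 118.5, 145.6]
tool_rot: [-1.349, -0.964, 0.956]
contact_force: [-0.0, -0.4, -0.9]
grip_width: 50.2
t 8.92 p [536.1 118.5 145.6] F [-0.  -0.4 -0.9] w 50.2 down [ 0.004  0.003 -1.   ] x [0.327 0.945 0.004]
[536.0, 117.5, 60.0] slide cm [-0.13  8.56 -0.  ]
```

```bash
python3 -m handwheel '{"hand":[0.7,0.7,0.7,0.7,0.7,0.7,0.7],"slide":[[-0.13,0.5,0],[-0.13,2,0],[-0.13,4,0],[-0.13,6,0],[-0.13,7.8,0],[-0.13,8.56,0],[-0.13,8.56,0]],"delta_rot":[[0,0,0],[0,0,0],[0,0,0],[0,0,0],[0,0,0],[0,0,0],[0,0,0]]}'; python3 go.py 536 117.5 60
python3 - <<'E'
from h import *
for c in("top","scene"): cv2.imwrite(f"pics/{c}2.png",viewer.read_camera(c)[:,:,::-1])
a=cv2.resize(cv2.imread("pics/top2.png")[180:250,220:380],None,fx=4,fy=4,interpolation=2)
b=cv2.resize(cv2.imread("pics/scene2.png")[150:225,290:410],None,fx=4,fy=4,interpolation=2)
o=np.zeros((580,640,3),np.uint8);o[:280]=a;o[280:,:480]=b
cv2.imwrite("pics/c4.png",o)
E
```

```text
clock: 9.5
ee_pos: [534.1, 116.1, 58.1]
tool_rot: [-1.347, -0.959, 0.958]
contact_force: [-0.9, -0.4, 0.8]
grip_width: 61.4
t 9.5 p [534.1 116.1  58.1] F [-0.9 -0.4  0.8] w 61.4 down [-0.     0.002 -1.   ] x [0.329 0.944 0.002]
[536.0, 117.5, 60.0] slide cm [ 0.2  -0.19 -0.13]
```

View pics/c4.png

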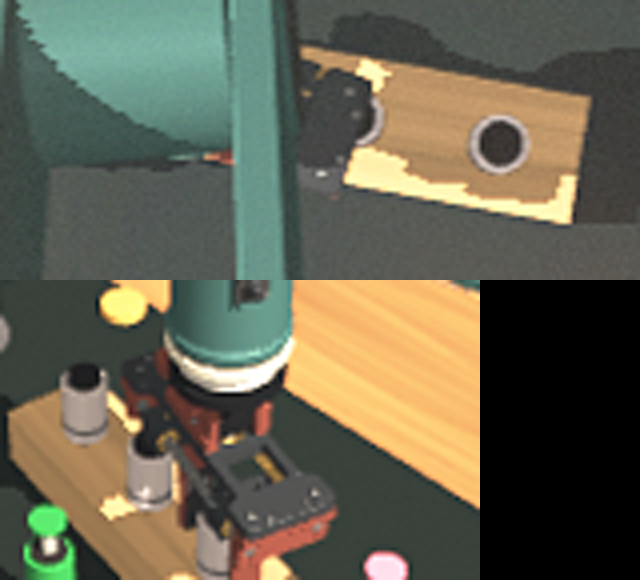

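B and C discs are down, and barrel A is visible between the fingers at crop (215,545). Closing at 25 N.

```bash
python3 -m handwheel '{"hand":[0.2,0.2,0.2,0.2,0.2,0.2],"slide":[[0.05,-0.15,-0.1],[0.05,-0.15,-0.1],[0.05,-0.15,-0.1],[0.05,-0.15,-0.1],[0.05,-0.15,-0.1],[0.05,-0.15,-0.1]],"delta_rot":[[0,0,0],[0,0,0],[0,0,0],[0,0,0],[0,0,0],[0,0,0]]}' 25; python3 go.py 536 117.5 60
```

```text
clock: 10.1
ee_pos: [537.7, 117.1, 62.3]
tool_rot: [-1.35, -0.964, 0.955]
contact_force: [0.0, 1.5, 5.6]
grip_width: 33.8
t 10.1 p [537.7 117.1  62.3] F [0.  1.5 5.6] w 33.8 down [ 0.005  0.003 -1.   ] x [0.328 0.945 0.004]
[536.0, 117.5, 60.0] slide cm [-0.02  0.23  0.17]
```

```bash
python3 -m handwheel '{"hand":[0.2,0.2,0.2,0.2,0.2,0.2,0.2,0.2],"slide":[[0,-1,0],[0,-3,0],[0,-5,0],[0,-7,0],[0,-9,0],[0,-11,0],[0,-13,0],[0,-13,0]],"delta_rot":[[0,0,0],[0,0,0],[0,0,0],[0,0,0],[0,0,0],[0,0,0],[0,0,0],[0,0,0]]}'; python3 go.py 459 -239 195
```

```text
clock: 10.77
ee_pos: [539.2, 117.0, 196.4]
tool_rot: [-1.353, -0.969, 0.951]
contact_force: [2.1, -0.6, -1.2]
grip_width: 33.9
t 10.77 p [539.2 117.  196.4] F [ 2.1 -0.6 -1.2] w 33.9 down [ 0.011  0.003 -1.   ] x [0.328 0.945 0.007]
[459.0, -239.0, 195.0] slide cm [-36.26  -0.07  -4.1 ]
```

```bash
python3 -m handwheel '{"hand":[0.2,0.2,0.2,0.2,0.2,0.2,0.2,0.2],"slide":[[-1.5,0,-0.17],[-4,0,-0.45],[-7,0,-0.8],[-10,0,-1.13],[-13,0,-1.47],[-16,0,-1.8],[-19,0,-2.15],[-22,0,-2.5]],"delta_rot":[[0,0,0],[0,0,0],[0,0,0],[0,0,0],[0,0,0],[0,0,0],[0,0,0],[0,0,0]]}'; python3 go.py 459 -239 195
```

```text
clock: 11.43
ee_pos: [489.1, -100.1, 194.1]
tool_rot: [-1.351, -0.968, 0.952]
contact_force: [-0.1, 0.4, -2.1]
grip_width: 33.9
t 11.43 p [ 489.1 -100.1  194.1] F [-0.1  0.4 -2.1] w 33.9 down [ 0.009  0.004 -1.   ] x [0.328 0.945 0.007]
[459.0, -239.0, 195.0] slide cm [-14.11  -0.18  -1.71]
```

```bash
python3 -m handwheel '{"hand":[0.2,0.2,0.2,0.2,0.2,0.2,0.2,0.2],"slide":[[-3,-0.1,-0.4],[-6,-0.1,-0.8],[-9,-0.1,-1.1],[-12,-0.1,-1.5],[-14.1,-0.1,-1.7],[-14.1,-0.1,-1.7],[-14.1,-0.1,-1.7],[-14.1,-0.1,-1.7]],"delta_rot":[[0,0,0],[0,0,0],[0,0,0],[0,0,0],[0,0,0],[0,0,0],[0,0,0],[0,0,0]]}'; python3 go.py 459 -239 195 459 -239 110
python3 - <<'E'
from h import *
M=R.from_rotvec(bot.observe()["tool_rot"]).as_matrix()
x=M[:,0]*[1,1,0]; x/=np.linalg.norm(x); y=np.array([0,0,-1.]); T=np.c_[x,y,np.cross(x,y)]
print("upright delta_rot",R.from_matrix(M.T@T).as_rotvec().round(4))
for c in("top","scene"): cv2.imwrite(f"pics/{c}3.png",viewer.read_camera(c)[:,:,::-1])
a=cv2.resize(cv2.imread("pics/top3.png")[180:260,360:480],None,fx=5,fy=5,interpolation=2)[100:]
b=cv2.resize(cv2.imread("pics/scene3.png")[120:190,240:340],None,fx=4,fy=4,interpolation=2)
o=np.zeros((580,600,3),np.uint8);o[:300]=a;o[300:580,:400]=b
cv2.imwrite("pics/c5.png",o)
E
```

```text
clock: 12.1
ee_pos: [458.3, -237.8, 193.4]
tool_rot: [-1.349, -0.967, 0.952]
contact_force: [0.1, -0.3, -2.1]
grip_width: 33.7
t 12.1 p [ 458.3 -237.8  193.4] F [ 0.1 -0.3 -2.1] w 33.7 down [ 0.008  0.005 -1.   ] x [0.328 0.945 0.008]
[459.0, -239.0, 195.0] slide cm [-0.09 -0.16 -0.1 ]
[459.0, -239.0, 110.0] slide cm [-0.15  8.34 -0.05]
upright delta_rot [ 0.0057 -0.      0.0077]
```

View pics/c5.png

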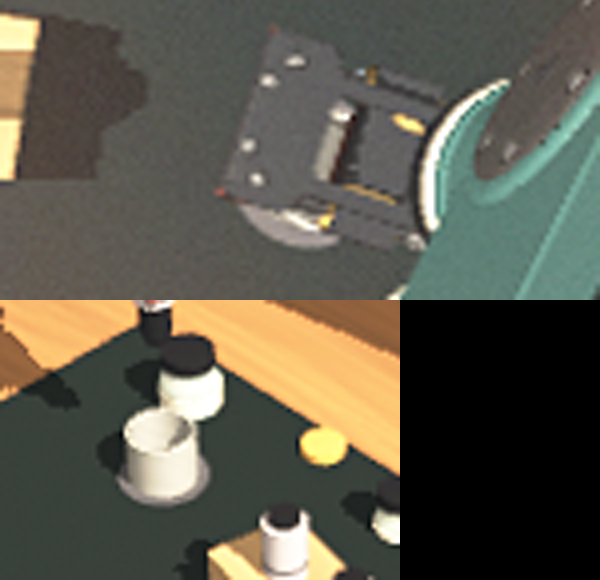

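The scene crop shows the nozzle tip at about (279,131), matching the projection directly over the pot rim, which is centred at about (280,152). Lowering now, with a small tilt correction.

```bash
python3 -m handwheel '{"hand":[0.2,0.2,0.2,0.2,0.2,0.2,0.2,0.2],"slide":[[-0.1,1.5,0],[-0.1,4,0],[-0.1,6.5,0],[-0.1,9,0],[-0.1,10.5,0],[-0.1,11.5,0],[-0.1,12.3,0],[-0.1,12.6,0]],"delta_rot":[[0.006,0,0.008],[0.006,0,0.008],[0.006,0,0.008],[0.006,0,0.008],[0.006,0,0.008],[0.006,0,0.008],[0.006,0,0.008],[0.006,0,0.008]]}'; python3 go.py 459 -239 57
python3 - <<'E'
from h import *
cv2.imwrite("pics/scene4.png",viewer.read_camera("scene")[:,:,::-1])
cv2.imwrite("pics/c6.png",cv2.resize(cv2.imread("pics/scene4.png")[100:200,230:370],None,fx=5,fy=5,interpolation=2))
E
```

```text
clock: 12.87
ee_pos: [459.5, -237.0, 67.0]
tool_rot: [-1.348, -0.961, 0.962]
contact_force: [-0.8, 0.1, -2.5]
grip_width: 33.9
t 12.87 p [ 459.5 -237.    67. ] F [-0.8  0.1 -2.5] w 33.9 down [-0. -0. -1.] x [ 0.326  0.945 -0.   ]
[459.0, -239.0, 57.0] slide cm [-0.2   1.   -0.01]
```

View pics/c6.png

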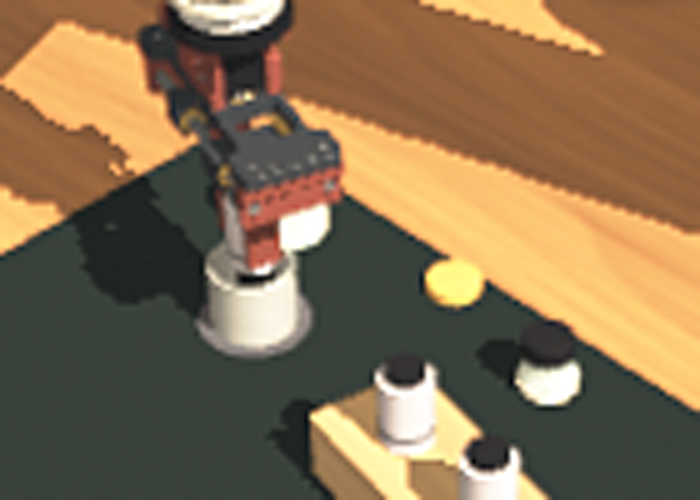

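The nozzle is inside the pot, at crop (258,275), and no force has built up. I'll lower the last bit gently.

```bash
python3 -m handwheel '{"hand":[0.2,0.2,0.2,0.2],"slide":[[-0.1,0.3,0],[-0.2,0.6,0],[-0.2,0.85,0],[-0.2,0.95,0]],"delta_rot":[[0,0,0],[0,0,0],[0,0,0],[0,0,0]]}'; python3 -m handwheel '{"hand":[0.2,0.2],"slide":[[0,0.1,0],[0,0.15,0]],"delta_rot":[[0,0,0],[0,0,0]]}'; python3 go.py 459 -239 57
```

```text
clock: 13.25
ee_pos: [459.1, -239.4, 57.8]
tool_rot: [-1.349, -0.961, 0.961]
contact_force: [-0.5, -0.9, -1.9]
grip_width: 33.4
clock: 13.42
ee_pos: [459.2, -239.5, 56.4]
tool_rot: [-1.349, -0.961, 0.961]
contact_force: [-0.7, 0.5, -2.0]
grip_width: 33.5
t 13.42 p [ 459.2 -239.5   56.4] F [-0.7  0.5 -2. ] w 33.5 down [ 0.001 -0.001 -1.   ] x [ 0.326  0.945 -0.001]
[459.0, -239.0, 57.0] slide cm [ 0.05 -0.06  0.04]
```

```bash
python3 -m handwheel '{"hand":[0.2],"slide":[[0,0.12,0]],"delta_rot":[[0,0,0]]}'; python3 -m handwheel '{"hand":[0.2],"slide":[[0,0.12,0]],"delta_rot":[[0,0,0]]}'; python3 go.py
```

```text
clock: 13.5
ee_pos: [459.5, -239.8, 56.2]
tool_rot: [-1.35, -0.961, 0.961]
contact_force: [-3.8, 2.6, 22.6]
grip_width: 33.9
clock: 13.58
ee_pos: [459.5, -239.7, 56.2]
tool_rot: [-1.35, -0.961, 0.961]
contact_force: [-3.9, 1.7, 15.9]
grip_width: 33.7
t 13.58 p [ 459.5 -239.7   56.2] F [-3.9  1.7 15.9] w 33.7 down [ 0.001 -0.001 -1.   ] x [ 0.327  0.945 -0.001]
```

The nozzle is on the floor of the pot. Relaxing slightly, then opening.

```bash
python3 -m handwheel '{"hand":[0.2,0.6,0.6,0.6,0.6,0.6],"slide":[[0,-0.08,0],[0,-0.08,0],[0,-0.08,0],[0,-0.08,0],[0,-0.08,0],[0,-0.08,0]],"delta_rot":[[0,0,0],[0,0,0],[0,0,0],[0,0,0],[0,0,0],[0,0,0]]}'; python3 go.py
```

```text
clock: 14.08
ee_pos: [459.5, -239.7, 56.9]
tool_rot: [-1.35, -0.961, 0.961]
contact_force: [-0.6, 1.0, -0.2]
grip_width: 52.8
t 14.08 p [ 459.5 -239.7   56.9] F [-0.6  1.  -0.2] w 52.8 down [ 0.001 -0.001 -1.   ] x [ 0.327  0.945 -0.001]
```

```bash
python3 -m handwheel '{"hand":[0.65,0.7,0.7,0.7,0.7,0.7,0.7,0.7],"slide":[[0,0,0],[0,-0.5,0],[0,-1.5,0],[0,-3,0],[0,-5,0],[0,-7.5,0],[0,-10,0],[0,-13,0]],"delta_rot":[[0,0,0],[0,0,0],[0,0,0],[0,0,0],[0,0,0],[0,0,0],[0,0,0],[0,0,0]]}'; python3 -m handwheel '{"hand":[0.7,0.7,0.7,0.7],"slide":[[3,-3,0],[7,-6,0],[11,-6,0],[15,-6,0]],"delta_rot":[[0,0,0],[0,0,0],[0,0,0],[0,0,0]]}'; python3 go.py;  python3 - <<'E'
from h import *
for c in("top","scene"): cv2.imwrite(f"pics/{c}5.png",viewer.read_camera(c)[:,:,::-1])
a=cv2.resize(cv2.imread("pics/top5.png")[140:300,150:480],None,fx=2,fy=2,interpolation=2)
b=cv2.resize(cv2.imread("pics/scene5.png")[110:250,240:440],None,fx=2,fy=2,interpolation=2)
o=np.zeros((600,660,3),np.uint8);o[:320]=a;o[320:600,:400]=b
cv2.imwrite("pics/c7.png",o)
E
```

```text
clock: 14.75
ee_pos: [458.7, -239.1, 188.3]
tool_rot: [-1.349, -0.961, 0.961]
contact_force: [-0.1, 0.1, -0.6]
grip_width: 61.3
clock: 15.08
ee_pos: [507.8, -101.8, 252.1]
tool_rot: [-1.355, -0.963, 0.957]
contact_force: [2.0, 0.7, -0.4]
grip_width: 61.0
t 15.08 p [ 507.8 -101.8  252.1] F [ 2.   0.7 -0.4] w 61.0 down [ 0.007 -0.003 -1.   ] x [ 0.329  0.944 -0.   ]
```

View pics/c7.png

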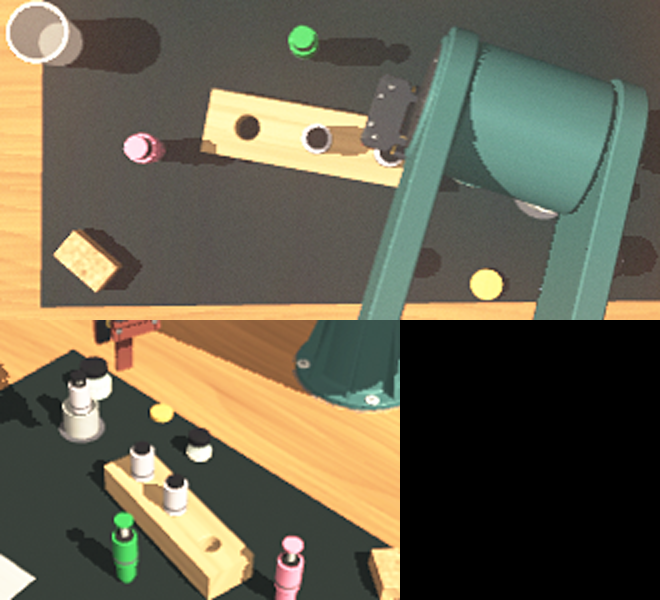

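The last picture shows well A empty, and B and C seated with their discs down. The blocked applicator stands upright in the pot, at crop (78,395). The other things visible look undisturbed, and the robot is clear of everything. Handing in.

```bash
python3 -c "
from workcell import ticket,bot
print(bot.observe()['qd'].round(3)); print(ticket.hand_in())"
```

```text
[-0.08   0.014  0.02  -0.065 -0.01  -0.086]
the job is handed in; nothing more can be done
None
```

The job is done and handed in at about 15 s of the 54 s allowed; no verdict was reported.

- **Plungers:** The middle plunger and the one nearest the pot ran freely at about 4 N. Both went fully home onto their rings, reading about 8.4 N at the end, and those applicators stayed in the rack.
- **Blocked applicator:** The plunger at the +y end of the rack stiffened at about 120 mm height, roughly 12 mm short of home. I stopped at about 9 N, roughly 1.7 mm into the stiff zone; the first readings wavered between 6.5 and 7.5 N, so I went that far to be sure.
- **Order:** I pushed the other two plungers before moving the blocked one. I then took it by the barrel, lowered it nozzle down to the pot floor and let go only there.
- **Hardest contact:** Setting it down briefly pushed the wrist reading to 22.6 N, well under the limits.
- **Last check:** The final pictures show the blocked applicator upright in the pot. The other two are seated with plungers down, and the visible bystanders look undisturbed. The arm partly covered the top view, and I did not measure the bystanders again.

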